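# Fill the spice carousel and bring the salt to the front

### The job

Set the salt shaker and the loose red-capped spice jar down upright in the two empty wells of the spice carousel, one in each, and let go of them. Then turn the carousel gently by the wooden handle on its centre post until the salt shaker stands at the front, in line with the steel nose of the base, and finish there still gripping the handle so that the turntable is held still. Leave the other things on the worktop where they are.

Things in the scene. Friction and masses are not known exactly. Their poses are not given: they have to be found in the camera images.
- carousel: Fixed base of the spice carousel: steel disc 224 mm across, cannot slide or turn. Origin on the turning axis at worktop level, z up. Its -x axis points to its front, roughly to the robot, marked by a rounded steel nose 30 mm wide, 11 mm high (a 12 mm stud on it up to 17 mm), that juts out from under the turntable to 173 mm from the axis.
- turntable (a joint): Angle of the wooden turntable (264 mm across, top 30 mm over the worktop) on the base, rad, counter-clockwise from above positive, any number of turns; friction of 0.06 N m keeps it where it is left. Of its five wells, 72 degrees apart, three hold tight-fitting red-capped spice jars that turn with it (tops 136 mm over the worktop). At 0 well_a is at the nose; it starts between 0.7 and 3.07.
- well_a (a point): Centre of the floor of one empty well, 30 mm over the worktop, 95 mm from the axis; turns with the turntable. Every well is a round wooden collar of 52 mm inner and 60 mm outer diameter, 24 mm high, standing on the turntable, for one piece.
- well_b (a point): The same for the other empty well, 144 degrees counter-clockwise from well_a with a filled well between them.
- handle: Wooden grip bar on top of the turntable's centre post, fixed to the turntable: 44 mm long (its x), 14 mm thick (its y), from 166 to 200 mm over the worktop. Its x axis points along the turntable's own x: the line from well_a to the axis. The steel post below it is 12 mm thick. It does not tip or lift. Origin: centre of its underside.
- handle_grip (a point): Point to grip the handle: on the turning axis, 185 mm over the worktop, middle of the bar; same axes as the handle.
- shaker: Salt shaker, the only piece of its shape: clear bulging body with a grey domed cap, 44 mm wide at the body, 34 mm at the cap (above 66 mm), 90 mm high, about 0.1 kg. Origin centre of its underside, z up. Stands on the worktop left of the carousel.
- jar: Spice jar with a red screw cap, standing alone on the worktop left of the carousel: body 42 mm wide, cap 45 mm wide from 85 to 106 mm high, about 0.11 kg; it slopes in from 75 mm to the cap. Origin centre of its underside, z up.
- glass: Bystander: small drinking glass, 48 mm wide, 61 high; origin at its underside.
- teaspoon: Bystander: steel teaspoon, 130 mm long, lying flat (11 mm high); origin at its underside.
- tape: Bystander: roll of tape lying flat, 96 mm across, 48 high; origin at its underside.
- lemon: Bystander: lemon, 78 x 55 mm; origin at its underside.
- garlic: Bystander: garlic bulb, 60 mm; origin at its underside.
- mug: Bystander: small white mug, 62 x 87 mm with its handle, 51 high; origin at its underside.
Things that resemble listed ones, but are neither listed nor needed, are in the scene too. Leave any pink or turquoise look-alike of the jar alone.

How it is judged:
By the outcome, as a careful person would: the job done as asked, in the order asked, and still so for the second after the job is handed in, while the arm keeps its last pose, push and grip.
It also fails if it takes over 72 s, if anything falls off the work surface, if the arm or the gripper's body presses on something with over 40 N, if the wrist force passes 120 N, or if a joint passes its speed limit or range.

### The arm

A 6-joint arm with a two-finger parallel gripper is mounted at the origin on a cart in front of the work surface, level with it; the furniture and walls round the work are solid. World frame = base frame: x ahead of the robot, y to its left, z up, the work surface at z = 0. Lengths are in m, angles in rad, forces in N, time in s.
With the tool pointing down it reaches from about 0.375 to 0.975 m from the base axis. Payload 3.8 kg.
Tool frame: the origin (TCP) lies between the finger pads, 19 mm behind the fingertips; this is the grasp point; z points along the fingers, y is the line along which they close (so a half turn about z gives the same grasp; the last joint's range is limited). The gripper opens to 85 mm and grips with 20 to 120 N. Pads are 22 mm wide; open, the fingers measure 114 mm over their backs; the gripper's body (76 mm by 85 mm) begins 54 mm behind the grasp point. The pads swing forward as they close: fully open they stand 13 mm farther back than shut.
Start: joints at [-1.308, 0.264, 1.604, -0, 1.274, -0.037], TCP at [0.199, -0.645, 0.25] pointing down, gripper open.
Joint ranges: [-2.63, 2.63], [-0.94, 2.18], [0.31, 2.57], [-1.31, 4.45], [0, 2.66], [-2.55, 2.55]. Speed limits (rad/s): [2.57, 2.57, 3.14, 3.14, 3.14, 3.14].

### API

Orientations are given as a rotation vector (axis times angle).
In Python, from workcell import * gives the robot as it stands.
- The arm moves only by the shell command python3 -m crank 'ROWS' [OPENING] [FORCE]. ROWS is JSON, a list that holds one entry, the list of rows, each a list of 6 numbers: the shift along the tool's x, y, z in cm, then the turn, a rotation vector about the tool's x, y, z in rad. In form: [[[dx, dy, dz, ax, ay, az], ...]]. A call has 1 to 8 rows; each row shifts and turns the commanded pose from where the row before left it, along the tool's axes as they then stand; what a row does not reach is not made up. A row lasts 1/12 s, in which the tool goes at most 41.7 mm and 7.16 degrees, less where a joint would pass 70% of its speed; a pose out of reach is approached as far as the arm can. A call with a gripper value outside its range is refused whole. OPENING is the finger opening in cm, from 0 to 8.54, set as the call begins (- or left out, the last holds). The fingers move at their own pace and stop on an object; FORCE is the grip in N (left out, the last holds). Time passes only in rows, so rows that do not move let the fingers close. It gives the time, the measured TCP pose, the force, the opening and the grip force at its end, in the units of the state.
- read_state(): the state, without advancing time (a new reading comes with each control period).
- read_camera(name): name is "side" or "top" or "wrist"; returns the picture (400x640x3 uint8, blue, green, red); there is no depth.
- camera_model(name): a dict with "camera_matrix" (3x3 intrinsics, pixels), "R" (3x3) and "t" (3): a world point X has camera coordinates R X + t. Camera axes: x right, y down, z forward; pixel columns grow to the right and rows downward; lengths in m; the calibration is good to about 2 mm. The wrist camera is an equidistant fisheye: a pixel r from the principal point sees the ray r / f radians off the axis. A picture is of the moment at which its call begins: read the wrist's pose just before it. camera_model takes no time and is no camera call; for the wrist camera it gives the pose at the moment of the call.
- finish_job(): hands the job in; it is judged then, once.
The state is a dict: "time": time; "q": joint angles; "joint_vel": joint speeds; "joint_torque": joint torques, N m; "tool_pos": TCP position; "tcp_rot": TCP orientation; "wrist_force": force on the tool from outside, world axes, zero at the start; "torque": the same for the moment, N m; "width": opening from 0.0 (shut) to 1.0 (fully open); "grip_force": force on a finger pad.
Only numpy, scipy, OpenCV 4.12 (cv2) and the standard library are available. Lean on these libraries where they do the work, as an engineer would, in place of code of your own. Each camera call takes 0.05 s, during which the arm holds its last target. There are 200 camera calls.

## Working session

There is one attempt and no reset: what is moved stays moved. The work goes in short steps, Python scripts to look and compute and a shell command to move; the robot and the scene stay as the last step left them, time stands still between calls to the robot, and variables do not carry over. Pictures are saved under pics/ and viewed, at most 10 in all, crops included, and the job is handed in when it is done.

```bash
mkdir -p pics; python3 - <<'E'
from workcell import *
import cv2
s=read_state(); print(s)
for n in("top","side"):
    cv2.imwrite(f"pics/{n}1.png",read_camera(n)); m=camera_model(n); print(n,m)
E
```

```text
{'time': 0.0, 'q': array([-1.30788222e+00,  2.64759511e-01,  1.60537479e+00, -3.83647209e-05,
        1.27368126e+00, -3.68895903e-02]), 'joint_vel': array([ 7.33038695e-04, -2.42522993e-05, -7.17944625e-04, -3.71287764e-04,
       -9.23808171e-04, -5.60475559e-04]), 'joint_torque': array([-2.74806458e-03, -5.15109801e+01, -3.67315972e+01, -3.90476171e-04,
        1.27824163e-02, -6.98551787e-06]), 'tool_pos': array([ 0.19916511, -0.64423251,  0.24865726]), 'tcp_rot': array([-3.10417948e+00, -4.68857108e-01,  4.50687611e-04]), 'wrist_force': array([ 0.27139615, -0.22067124,  0.1282977 ]), 'torque': array([-0.04653543,  0.00504263,  0.01125334]), 'grip_force': 0.0, 'width': 1.0022936870480357}
top {'camera_matrix': array([[376.08304439,   0.        , 326.53870914],
       [  0.        , 376.08304439, 200.86517204],
       [  0.        ,   0.        ,   1.        ]]), 'R': array([[-0.01372003, -0.99990457,  0.00161369],
       [-0.98951484,  0.01334538, -0.14381334],
       [ 0.14377809, -0.0035699 , -0.98960352]]), 't': array([1.13465190e-03, 4.81517242e-01, 1.24495264e+00])}
side {'camera_matrix': array([[454.9694878 ,   0.        , 317.6489121 ],
       [  0.        , 454.9694878 , 201.72195279],
       [  0.        ,   0.        ,   1.        ]]), 'R': array([[-0.96542687, -0.26066554,  0.00210609],
       [-0.16232945,  0.59485867, -0.7872689 ],
       [ 0.20396104, -0.76039243, -0.61660623]]), 't': array([0.46727629, 0.18666218, 1.40961203])}
```

View pics/top1.png

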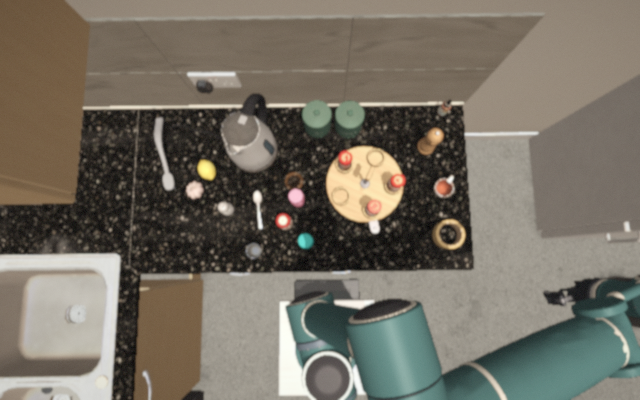

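View pics/side1.png

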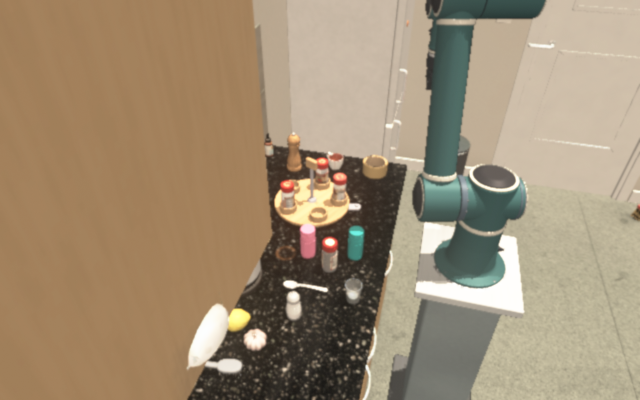

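The top view shows the shaker near (226,208), the loose jar near (284,221), the pink look-alike at (296,197) and the turquoise one at (305,241). The turntable is centred near (365,184), with empty wells at (375,158) and (341,196), and the nose at (375,227). I'll enlarge it.

```bash
python3 - <<'E'
import cv2
a=cv2.imread("pics/top1.png")
cv2.imwrite("pics/crop1.png",cv2.resize(a[140:260,210:410],None,fx=4,fy=4,interpolation=cv2.INTER_CUBIC))
E
```

```text
(no output)
```

View pics/crop1.png

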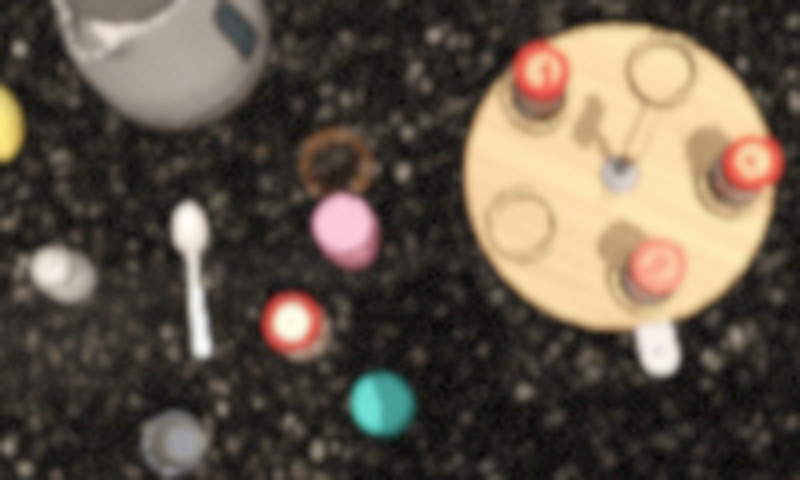

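```bash
cat > h.py <<'E'
from workcell import *
import numpy as np, cv2
from scipy.spatial.transform import Rotation as Ro
def hit(name,u,v,z,m=None):
    m=m or camera_model(name); K=m["camera_matrix"]
    p=np.array([(u-K[0,2])/K[0,0],(v-K[1,2])/K[1,1]])
    if name=="wrist":
        th=np.hypot(*p); d=np.array([*(p/th*np.sin(th)),np.cos(th)]) if th>0 else np.array([0,0,1.])
    else: d=np.array([*p,1.])
    R=m["R"]; c=-R.T@m["t"]; w=R.T@d
    return c+w*(z-c[2])/w[2]
def go(target,yaw):
    "needed shift in tool axes (cm) at present orientation, and turn about tool z"
    s=read_state(); R=Ro.from_rotvec(s["tcp_rot"]); x=R.as_matrix()[:,0]
    cur=np.arctan2(x[1],x[0]); d=(yaw-cur+np.pi/2)%np.pi-np.pi/2
    print("pos",s["tool_pos"].round(4),"yaw",round(cur,3),"tilt",R.as_matrix()[:,2].round(4),"shift cm",(R.inv().apply(np.array(target)-s["tool_pos"])*100).round(2),"turn z",round(-d,3))
E
python3 - <<'E'
from h import *
def c(x,y,z,n): p=hit("top",210+(x+.5)/4-.5,140+(y+.5)/4-.5,z); print(n,p.round(4)); return p
C=c(620,176,.03,"axis")
L=c(464,176,.03,"L");Rr=c(776,176,.03,"R");T=c(620,22,.03,"T");B=c(620,330,.03,"B");print(np.linalg.norm(L-Rr),np.linalg.norm(T-B))
a=c(661,72,.054,"a");b=c(521,225,.054,"b")
for p in(a,b): d=p-C;print(np.hypot(d[0],d[1]),np.degrees(np.arctan2(d[1],d[0])))
for x,y,z in((540,68,.136),(753,162,.136),(657,266,.136)):
    d=c(x,y,z,"jar")-C;print(np.hypot(d[0],d[1]),np.degrees(np.arctan2(d[1],d[0])))
d=c(659,350,.011,"nose")-C;print(np.hypot(d[0],d[1]),np.degrees(np.arctan2(d[1],d[0])))
c(292,323,.106,"jar");c(50,268,.086,"shaker");go([.6,.2,.25],0)
c(345,228,.1,"pink");c(382,404,.1,"turq")
print(camera_model("top")["R"].T@-camera_model("top")["t"])
E
```

```text
axis [ 0.5403 -0.1372  0.03  ]
L [ 0.5421 -0.0031  0.03  ]
R [ 0.5385 -0.2714  0.03  ]
T [ 0.677  -0.1411  0.03  ]
B [ 0.4077 -0.1335  0.03  ]
0.2683061531550628 0.2694886873275135
a [ 0.6254 -0.1722  0.054 ]
b [ 0.495  -0.0504  0.054 ]
0.0919722152917787 -22.313871627990835
0.09797718923244192 117.54139903546022
jar [ 0.6084 -0.0646  0.136 ]
0.09953803481870116 46.84638661529345
jar [ 0.5299 -0.2312  0.136 ]
0.09450811015364985 -96.32920921042682
jar [ 0.4482 -0.1527  0.136 ]
0.09344595146693926 -170.44258223135066
nose [ 0.3917 -0.1684  0.011 ]
0.15191932803244673 -168.14364315027888
jar [0.4102 0.1356 0.106 ]
shaker [0.4597 0.335  0.086 ]
pos [ 0.1992 -0.6443  0.2488] yaw 0.3 tilt [-5.e-04  2.e-03 -1.e+00] shift cm [ 6.323e+01 -6.882e+01  2.000e-02] turn z 0.3
pink [0.4872 0.0937 0.1   ]
turq [0.3452 0.0646 0.1   ]
[ 2.97487117e-01 -8.47133921e-04  1.30125628e+00]
```

```bash
python3 -m crank '[[[3,-2,0,0,0,0.1],[3,-2,0,0,0,0.1],[3,-2.5,0,0,0,0.1],[2.8,-3,0,0,0,0],[2.8,-3,0,0,0,0],[2.8,-3,0,0,0,0],[2.5,-3,0,0,0,0],[2.5,-3,0,0,0,0]]]' 6.5 && python3 -m crank '[[[0,-4,0,0,0,0],[0,-4,0,0,0,0],[0,-4,0,0,0,0],[0,-4,0,0,0,0],[0,-4,0,0,0,0],[0,-4,0,0,0,0],[0,-4,0,0,0,0],[0,-4,0,0,0,0]]]' && python3 -m crank '[[[0,-4,0,0,0,0],[0,-4,0,0,0,0],[0,-4,0,0,0,0],[0,-4,0,0,0,0],[0,-4,0,0,0,0],[0,-4,0,0,0,0],[0,-4,0,0,0,0],[0,-3,0,0,0,0]]]'
python3 -m crank '[[[0,0,0,0,0,0],[0,0,0,0,0,0],[0,0,0,0,0,0]]]'
python3 - <<'E'
from h import *
go([.46,.335,.2],0)
m=camera_model("wrist");print(m); im=read_camera("wrist");cv2.imwrite("pics/w1.png",im)
K=m["camera_matrix"]
def proj(X):
    c=m["R"]@X+m["t"];th=np.arctan2(np.hypot(*c[:2]),c[2]);r=K[0,0]*th/np.hypot(*c[:2]);return (K[0,2]+c[0]*r).round(1),(K[1,2]+c[1]*r).round(1)
print("jar",proj(np.array([.4102,.1356,.106])),"shaker",proj(np.array([.4597,.335,.09])))
E
```

```text
time: 0.77
tool_pos: [0.4097, -0.4116, 0.2495]
tcp_rot: [-3.141, 0.0, 0.001]
wrist_force: [0.7, -0.5, -0.4]
width: 0.761
grip_force: 0.0
time: 1.43
tool_pos: [0.4082, -0.0917, 0.2497]
tcp_rot: [-3.141, 0.001, 0.0]
wrist_force: [1.0, 0.4, -0.1]
width: 0.761
grip_force: 0.0
time: 2.1
tool_pos: [0.4082, 0.2193, 0.2498]
tcp_rot: [-3.141, -0.002, 0.0]
wrist_force: [0.4, -0.3, -0.0]
width: 0.759
grip_force: 0.0
time: 2.35
tool_pos: [0.4086, 0.216, 0.2495]
tcp_rot: [3.14, 0.001, -0.002]
wrist_force: [-0.2, 0.1, 0.1]
width: 0.76
grip_force: 0.0
pos [0.4086 0.216  0.2495] yaw 0.001 tilt [-0.001  -0.0011 -1.    ] shift cm [  5.15 -11.9    4.93] turn z 0.001
{'camera_matrix': array([[309.70691629,   0.        , 318.23834748],
       [  0.        , 309.70691629, 202.52179396],
       [  0.        ,   0.        ,   1.        ]]), 'R': array([[ 1.81783996e-03, -9.99997885e-01,  9.62008776e-04],
       [-9.59698106e-01, -1.47422819e-03,  2.81029129e-01],
       [-2.81027116e-01, -1.43410398e-03, -9.59698757e-01]]), 't': array([0.21419808, 0.35721546, 0.49315918])}
jar (np.float64(405.0), np.float64(195.0)) shaker (np.float64(193.4), np.float64(140.9))
```

View pics/w1.png

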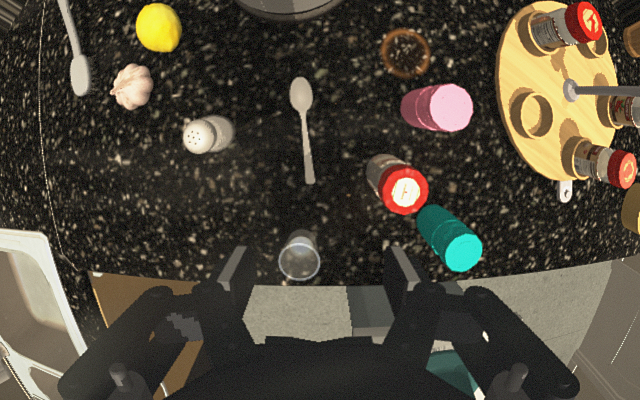

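The wrist view shows the red cap's top at (405,189), the shaker's dome at (199,136), the glass at (299,258), and well_b at about (531,113).

```bash
python3 - <<'E'
from h import *
j=hit("wrist",405,189,.106);s=hit("wrist",199,135,.085);print(j,s,hit("wrist",531,113,.054),hit("wrist",299,258,.061))
go([*s[:2],.15],0)
E
```

```text
[0.4159512  0.13558336 0.106     ] [0.4651747  0.33029379 0.085     ] [ 0.50016181 -0.04133219  0.054     ] [0.32511812 0.2360842  0.061     ]
pos [0.4088 0.2156 0.2496] yaw -0.001 tilt [-8.e-04 -9.e-04 -1.e+00] shift cm [  5.64 -11.48   9.94] turn z -0.001
```

```bash
python3 -m crank '[[[1.8,-3.8,2,0,0,0],[1.8,-3.8,2,0,0,0],[1.8,-4,2,0,0,0],[0,0,0,0,0,0],[0,0,0,0,0,0],[0,0,0,0,0,0]]]'
python3 - <<'E'
from h import *
go([.463,.332,.075],0)
m=camera_model("wrist"); im=read_camera("wrist")
cv2.imwrite("pics/w2.png",cv2.resize(im[100:300,200:440],None,fx=3,fy=3,interpolation=cv2.INTER_CUBIC))
E
```

```text
time: 2.9
tool_pos: [0.4569, 0.3175, 0.1965]
tcp_rot: [3.14, -0.002, -0.002]
wrist_force: [0.3, -0.1, 0.8]
width: 0.764
grip_force: 0.0
pos [0.4569 0.3175 0.1965] yaw -0.002 tilt [-0.0013 -0.0014 -1.    ] shift cm [ 0.62 -1.47 12.14] turn z -0.002
```

View pics/w2.png

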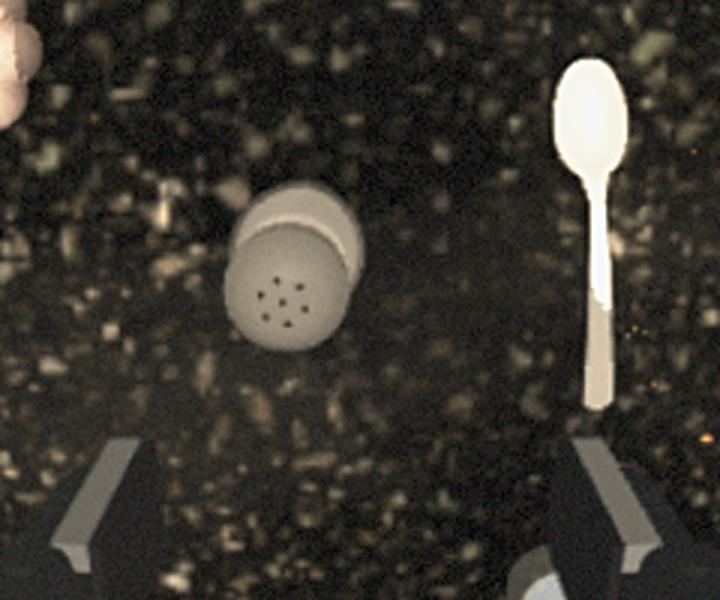

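The cap's centre hole is at crop (283,302), i.e. (294,200.6) in the full image. It is clear of the garlic and the teaspoon.

```bash
python3 - <<'E'
from h import *
s=hit("wrist",200+283.5/3-.5,100+302.5/3-.5,.09);print(s,hit("wrist",200+288/3,100+287/3,.075))
go([*s[:2],.074],0)
E
```

```text
[0.46386293 0.33541432 0.09      ] [0.46359657 0.33489818 0.075     ]
pos [0.4571 0.3175 0.1974] yaw -0.002 tilt [ 3.e-04 -3.e-04 -1.e+00] shift cm [ 0.67 -1.8  12.34] turn z -0.002
```

```bash
python3 -m crank '[[[0.7,-1.8,2,0,0,0],[0,0,3,0,0,0],[0,0,3,0,0,0],[0,0,2.5,0,0,0],[0,0,1.8,0,0,0],[0,0,0,0,0,0],[0,0,0,0,0,0]]]' && python3 -m crank '[[[0,0,0,0,0,0],[0,0,0,0,0,0],[0,0,0,0,0,0],[0,0,0,0,0,0],[0,0,0,0,0,0],[0,0,0,0,0,0]]]' 2.5 30
```

```text
time: 3.53
tool_pos: [0.4636, 0.3357, 0.0746]
tcp_rot: [3.141, -0.002, -0.0]
wrist_force: [0.3, 0.3, -0.1]
width: 0.759
grip_force: 0.0
time: 4.03
tool_pos: [0.4656, 0.3378, 0.0766]
tcp_rot: [-3.14, -0.0, -0.006]
wrist_force: [0.6, -2.1, 8.2]
width: 0.38
grip_force: 29.3
```

```bash
python3 -m crank '[[[0,0,-1,0,0,0],[0,0,-2.5,0,0,0],[0,0,-3.5,0,0,0],[0,0,-3.5,0,0,0],[0,0,-3.5,0,0,0],[0,1.5,-2.5,0,0,0],[0,3.5,0,0,0,0],[0,3.5,0,0,0,0]]]' && python3 -m crank '[[[0,3.5,0,0,0,0],[0,3.5,0,0,0,0],[0,3.5,0,0,0,0],[0,3.5,0,0,0,0],[0,3,0,0,0,0],[0,2,0,0,0,0],[0,1,0,0,0,0],[0,0,0,0,0,0]]]' && python3 -m crank '[[[0,0,0,0,0,0],[0,0,0,0,0,0]]]'
python3 - <<'E'
from h import *
go([.495,-.052,.25],0)
im=read_camera("wrist")
cv2.imwrite("pics/w3.png",cv2.resize(im[0:300,240:640],None,fx=2,fy=2,interpolation=cv2.INTER_CUBIC))
E
```

```text
time: 4.7
tool_pos: [0.4652, 0.2529, 0.243]
tcp_rot: [-3.138, -0.004, -0.01]
wrist_force: [0.6, -0.7, -1.7]
width: 0.381
grip_force: 29.8
time: 5.37
tool_pos: [0.4637, 0.0506, 0.2395]
tcp_rot: [3.141, -0.005, 0.001]
wrist_force: [0.4, 0.6, -1.3]
width: 0.383
grip_force: 29.8
time: 5.53
tool_pos: [0.4638, 0.0531, 0.2391]
tcp_rot: [-3.141, -0.001, -0.0]
wrist_force: [-0.1, -0.3, -0.2]
width: 0.387
grip_force: 29.8
pos [0.4638 0.0531 0.2391] yaw 0.0 tilt [ 2.e-04  8.e-04 -1.e+00] shift cm [ 3.11 10.51 -1.1 ] turn z 0.0
```

View pics/w3.png

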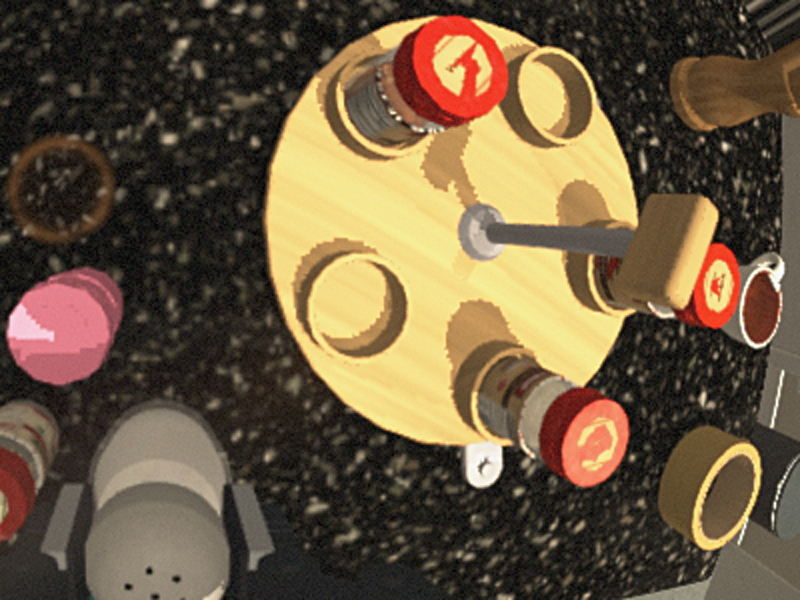

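The crop shows the well_b rim centred at (352,305), well_a at (551,97), the post foot at (483,230) and the nose stud at (484,464). Cap tops are at about (459,69), (590,437) and (717,286). The shaker hangs upright.

```bash
python3 - <<'E'
from h import *
from scipy.optimize import least_squares
def w(x,y,z): return hit("wrist",240+(x+.5)/2-.5,(y+.5)/2-.5,z)
P=[w(352,305,.054),w(551,97,.054),w(483,230,.035)]
N=w(484,464,.017)
print(np.round(P,4),N,w(460,69,.136),w(594,438,.136))
def f(p):
    r=[]
    for q,o in((P[0],144),(P[1],0)):
        t=p[2]+np.radians(o); r+=list(p[:2]+.095*np.array([np.cos(t),np.sin(t)])-q[:2])
    return r+list(p[:2]-P[2][:2])
s=least_squares(f,[.54,-.137,-.44]);c=s.x[:2];print(s.x,np.degrees(s.x[2]),np.round(s.fun*1e3,1))
d=N[:2]-c;print("nose",np.hypot(*d),np.degrees(np.arctan2(d[1],d[0])))
for k,o in(("a",0),("b",144)):
    t=s.x[2]+np.radians(o);print(k,c+.095*np.array([np.cos(t),np.sin(t)]))
go([.497,-.05,.25],0)
E
```

```text
[[ 0.5005 -0.048   0.054 ]
 [ 0.6282 -0.1697  0.054 ]
 [ 0.5458 -0.1341  0.035 ]] [ 0.39551741 -0.16464818  0.017     ] [ 0.60739254 -0.06568875  0.136     ] [ 0.45476564 -0.152303    0.136     ]
[ 0.54475197 -0.13149724 -0.44201894] -25.325819568469303 [-1.3 -0.1  2.4 -2.4 -1.1  2.6]
nose 0.15287229424621768 -167.47569029535254
a [ 0.63062151 -0.17213494]
b [ 0.49916829 -0.04814781]
pos [0.4638 0.0532 0.239 ] yaw 0.001 tilt [ 1.e-04  6.e-04 -1.e+00] shift cm [ 3.31 10.33 -1.1 ] turn z 0.001
```

```bash
python3 -m crank '[[[0.9,2.6,0,0,0,0],[0.9,2.6,0,0,0,0],[0.9,2.5,0,0,0,0],[0.8,2.5,1,0,0,0],[0,0,2.5,0,0,0],[0,0,2.5,0,0,0],[0,0,2,0,0,0],[0,0,1.3,0,0,0]]]' && python3 -m crank '[[[0,0,0,0,0,0],[0,0,0,0,0,0]]]'
python3 - <<'E'
from h import *
go([.499,-.049,.11],0)
im=read_camera("wrist")
cv2.imwrite("pics/w4.png",cv2.resize(im[60:320,200:500],None,fx=2.3,fy=2.3,interpolation=cv2.INTER_CUBIC))
E
```

```text
time: 6.25
tool_pos: [0.4976, -0.0486, 0.1432]
tcp_rot: [-3.141, -0.002, 0.006]
wrist_force: [-1.4, 0.5, -0.8]
width: 0.378
grip_force: 30.0
time: 6.42
tool_pos: [0.4983, -0.0488, 0.1451]
tcp_rot: [-3.141, -0.002, 0.004]
wrist_force: [0.4, -0.1, -0.4]
width: 0.378
grip_force: 30.0
pos [ 0.4983 -0.0488  0.1451] yaw 0.001 tilt [-2.4e-03  6.0e-04 -1.0e+00] shift cm [0.08 0.02 3.51] turn z 0.001
```

View pics/w4.png

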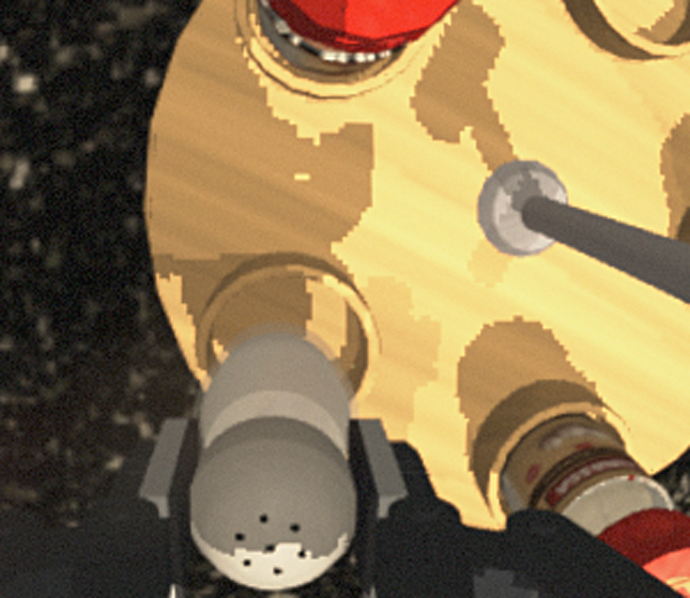

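The rim of well_b spans crop x 200–380 with its top edge at y≈252, so it is centred near (290,340). The post foot is at (523,208), and the shaker is above the rim.

```bash
python3 - <<'E'
from h import *
def w(x,y,z): return hit("wrist",200+(x+.5)/2.3-.5,60+(y+.5)/2.3-.5,z).round(4)
print([w(290,y,.054) for y in(252,340)],w(200,340,.054),w(380,340,.054),w(523,208,.032))
m=camera_model("wrist");K=m["camera_matrix"]
def proj(X):
    c=m["R"]@X+m["t"];th=np.arctan2(np.hypot(*c[:2]),c[2]);r=K[0,0]*th/np.hypot(*c[:2])
    return np.round([(K[0,2]+c[0]*r-200)*2.3,(K[1,2]+c[1]*r-60)*2.3])
p=read_state()["tool_pos"]
print(proj(p+[0,0,.014]),"dome; base front", proj(p+[.015,0,-.0755]),"base right",proj(p+[0,-.018,-.07]),"left",proj(p+[0,.018,-.07]))
E
```

```text
[array([ 0.5332, -0.0552,  0.054 ]), array([ 0.5049, -0.0555,  0.054 ])] [ 0.5048 -0.0269  0.054 ] [ 0.505  -0.0842  0.054 ] [ 0.5462 -0.137   0.032 ]
[267. 542.] dome; base front [269. 326.] base right [331. 381.] left [207. 380.]
```

```bash
python3 -m crank '[[[0.4,0.5,0,0,0,0],[0,0,0.5,0,0,0],[0,0,0.8,0,0,0],[0,0,0.8,0,0,0],[0,0,0.6,0,0,0],[0,0,0.4,0,0,0],[0,0,0,0,0,0],[0,0,0,0,0,0]]]'
python3 - <<'E'
from h import *
go([.5025,-.054,.107],0)
im=read_camera("wrist")
cv2.imwrite("pics/w5.png",cv2.resize(im[120:320,220:420],None,fx=2.5,fy=2.5,interpolation=cv2.INTER_CUBIC))
E
```

```text
time: 7.13
tool_pos: [0.5023, -0.0549, 0.1143]
tcp_rot: [-3.141, 0.0, 0.002]
wrist_force: [-0.3, -0.4, -1.8]
width: 0.385
grip_force: 30.0
pos [ 0.5023 -0.0549  0.1143] yaw -0.0 tilt [-1.2e-03  2.0e-04 -1.0e+00] shift cm [ 0.02 -0.09  0.73] turn z -0.0
```

View pics/w5.png

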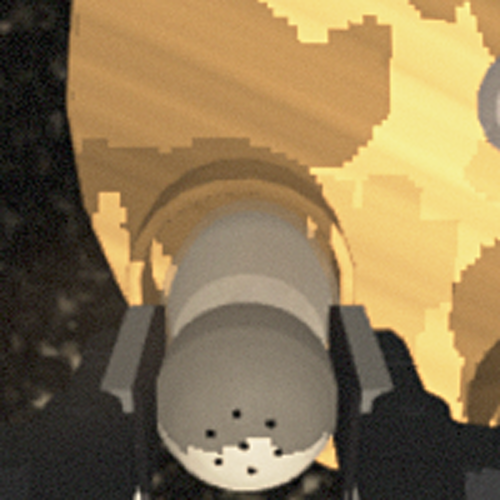

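The shaker's base is inside the collar, centred and touching nothing. I'll lower it the last 8 mm, open the gripper and rise.

```bash
python3 -m crank '[[[0,0,0.4,0,0,0],[0,0,0.3,0,0,0],[0,0,0.1,0,0,0],[0,0,0,0,0,0],[0,0,0,0,0,0]]]' && python3 -m crank '[[[0,0,0,0,0,0],[0,0,0,0,0,0],[0,0,0,0,0,0],[0,0,0,0,0,0]]]' 6 && python3 -m crank '[[[0,0,-1,0,0,0],[0,0,-2,0,0,0],[0,0,-3,0,0,0],[0,0,-4,0,0,0],[0,0,-4,0,0,0],[0,-2,0,0,0,0],[0,-3,0,0,0,0],[0,-3,0,0,0,0]]]'
python3 - <<'E'
from h import *
go([.4159,.1356,.2],0)
E
```

```text
time: 7.6
tool_pos: [0.5028, -0.055, 0.1069]
tcp_rot: [-3.142, 0.0, -0.0]
wrist_force: [-0.6, -0.9, -0.5]
width: 0.381
grip_force: 30.0
time: 7.93
tool_pos: [0.5029, -0.0549, 0.1071]
tcp_rot: [3.142, -0.0, 0.001]
wrist_force: [-0.2, -0.4, -0.5]
width: 0.7
grip_force: 0.0
time: 8.6
tool_pos: [0.5037, 0.0253, 0.2496]
tcp_rot: [-3.142, 0.004, -0.006]
wrist_force: [0.2, -1.0, -0.4]
width: 0.703
grip_force: 0.0
pos [0.5037 0.0253 0.2496] yaw -0.003 tilt [ 0.0041  0.     -1.    ] shift cm [ -8.82 -11.01   4.92] turn z -0.003
```

```bash
python3 -m crank '[[[-2.1,-2.6,0.5,0,0,0],[-2.1,-2.6,0.5,0,0,0],[-2.1,-2.6,0.5,0,0,0],[-2.1,-2.6,0.5,0,0,0],[-0.4,-0.6,0,0,0,0],[0,0,0,0,0,0],[0,0,0,0,0,0]]]' 6.8
cat > cap.py <<'E'
from h import *
from scipy.optimize import least_squares
def pj(m,X):
    K=m["camera_matrix"];c=X@m["R"].T+m["t"];h=np.hypot(c[:,0],c[:,1]);r=K[0,0]*np.arctan2(h,c[:,2])/h
    return np.c_[K[0,2]+c[:,0]*r,K[1,2]+c[:,1]*r]
def cap(z0,guess,n):
    m=camera_model("wrist");im=read_camera("wrist");cv2.imwrite(f"pics/{n}.png",im)
    hs=cv2.cvtColor(im,cv2.COLOR_BGR2HSV);k=(((hs[...,0]<8)|(hs[...,0]>172))&(hs[...,1]>150)&(hs[...,2]>60)).astype(np.uint8)
    g=pj(m,np.array([[*guess,z0+.1]]))[0]
    cs=[c for c in cv2.findContours(k,0,2)[0] if cv2.contourArea(c)>300]
    c=min(cs,key=lambda c:np.hypot(*(c[:,0].mean(0)-g)))[:,0];bb=np.r_[c.min(0),c.max(0)+1]
    t=np.linspace(0,6.28,60)
    def f(p):
        q=np.vstack([pj(m,np.c_[p[0]+.0225*np.cos(t),p[1]+.0225*np.sin(t),0*t+z0+z]) for z in(.085,.106)])
        return np.r_[q.min(0)+.5,q.max(0)+.5]-bb
    s=least_squares(f,guess);print("guess px",g.round(),"bbox",bb,"cap",s.x.round(4),"res",s.fun.round(1));return s.x
E
python3 - <<'E'
from cap import *
p=cap(0,[.4159,.1356],"j1");go([*p,.09],0)
E
```

```text
time: 9.18
tool_pos: [0.4153, 0.1351, 0.2278]
tcp_rot: [3.141, 0.002, 0.003]
wrist_force: [0.8, -0.2, 0.7]
width: 0.794
grip_force: 0.0
guess px [317. 201.] bbox [291 175 345 232] cap [0.4132 0.1349] res [-0.1  0.1  0.1 -0.1]
pos [0.4158 0.1347 0.2278] yaw 0.0 tilt [ 1.9e-03 -2.0e-04 -1.0e+00] shift cm [-0.28 -0.02 13.78] turn z 0.0
```

```bash
python3 -m crank '[[[-0.3,0,2,0,0,0],[0,0,3,0,0,0],[0,0,3,0,0,0],[0,0,3,0,0,0],[0,0,2,0,0,0],[0,0,0.8,0,0,0],[0,0,0,0,0,0],[0,0,0,0,0,0]]]' && python3 -m crank '[[[0,0,0,0,0,0],[0,0,0,0,0,0],[0,0,0,0,0,0],[0,0,0,0,0,0],[0,0,0,0,0,0],[0,0,0,0,0,0]]]' 3 40
```

```text
time: 9.9
tool_pos: [0.4129, 0.1345, 0.0895]
tcp_rot: [3.142, -0.002, 0.001]
wrist_force: [0.3, 0.0, -0.3]
width: 0.795
grip_force: 0.0
time: 10.4
tool_pos: [0.4137, 0.1355, 0.0909]
tcp_rot: [-3.141, -0.001, -0.007]
wrist_force: [-0.3, -1.1, 5.9]
width: 0.508
grip_force: 40.6
```

```bash
python3 -m crank '[[[0,0,-1,0,0,0],[0,0,-2.5,0,0,0],[0,0,-3.5,0,0,0],[0,0,-3.5,0,0,0],[0,0,-3.5,0,0,0],[0,0,-2.5,0,0,0],[1.5,1.5,-0.5,0,0,0],[2.5,2.6,0,0,0,0]]]' && python3 -m crank '[[[2.8,2.9,0,0,0,0],[2.8,2.9,0,0,0,0],[2.8,2.9,0,0,0,0],[2.8,2.9,0,0,0,0],[2.8,2.9,0,0,0,0],[2.4,2.5,0,0,0,0],[1.3,1.3,0,0,0,0],[0,0,0,0,0,0]]]' && python3 -m crank '[[[0,0,0,0,0,0],[0,0,0,0,0,0]]]'
python3 - <<'E'
from h import *
go([.632,-.175,.25],0)
np.savez("m6.npz",**camera_model("wrist"))
im=read_camera("wrist");cv2.imwrite("pics/w6full.png",im)
cv2.imwrite("pics/w6.png",cv2.resize(im[100:400,240:640],None,fx=2,fy=2,interpolation=cv2.INTER_CUBIC))
E
```

```text
time: 11.07
tool_pos: [0.4524, 0.0957, 0.2634]
tcp_rot: [-3.139, -0.006, -0.01]
wrist_force: [0.8, 0.4, -1.7]
width: 0.512
grip_force: 41.1
time: 11.73
tool_pos: [0.6308, -0.0921, 0.2589]
tcp_rot: [3.14, -0.005, 0.001]
wrist_force: [-0.1, 0.4, -0.1]
width: 0.509
grip_force: 41.1
time: 11.9
tool_pos: [0.6279, -0.0884, 0.2588]
tcp_rot: [-3.141, 0.0, 0.002]
wrist_force: [-0.1, -0.6, -1.5]
width: 0.509
grip_force: 41.1
pos [ 0.6279 -0.0884  0.2588] yaw -0.0 tilt [-1.2e-03  7.0e-04 -1.0e+00] shift cm [0.41 8.66 0.88] turn z -0.0
```

View pics/w6.png

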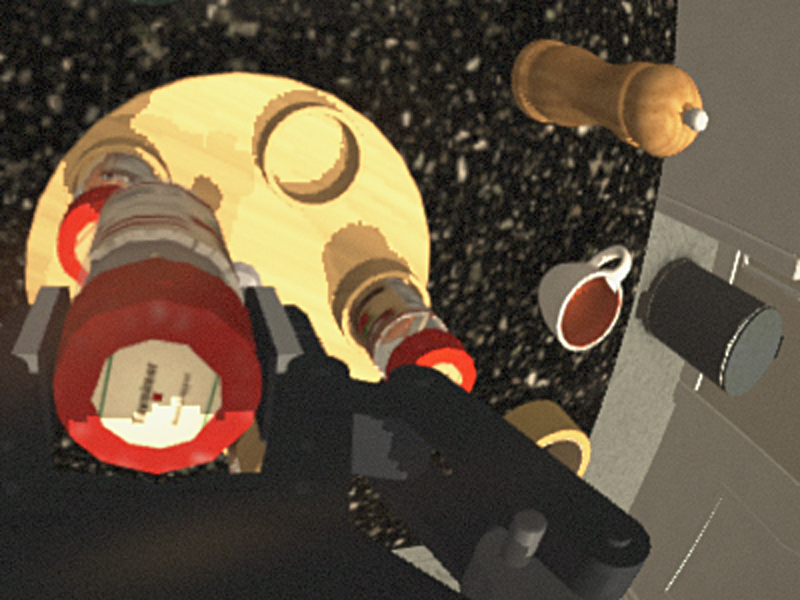

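The well_a rim is centred at crop (308,152), with clear surroundings; the pepper mill is well away.

```bash
python3 - <<'E'
from h import *
def w(x,y,z): return hit("wrist",240+(x+.5)/2-.5,100+(y+.5)/2-.5,z).round(4)
print(w(308,152,.054),w(258,152,.054),w(358,152,.054),w(308,102,.054),w(308,202,.054))
go([.634,-.177,.163],0)
E
```

```text
[ 0.6351 -0.1719  0.054 ] [ 0.6347 -0.1438  0.054 ] [ 0.6356 -0.2012  0.054 ] [ 0.6628 -0.1705  0.054 ] [ 0.6064 -0.1737  0.054 ]
pos [ 0.6278 -0.088   0.259 ] yaw 0.0 tilt [-9.e-04  6.e-04 -1.e+00] shift cm [0.62 8.9  9.59] turn z 0.0
```

```bash
python3 -m crank '[[[0.2,2.5,0,0,0,0],[0.2,3.2,0,0,0,0],[0.2,2.3,0,0,0,0],[0,0.8,2,0,0,0],[0,0,3,0,0,0],[0,0,2.5,0,0,0],[0,0,1.7,0,0,0],[0,0,1,0,0,0]]]' && python3 -m crank '[[[0,0,0,0,0,0],[0,0,0,0,0,0]]]'
python3 - <<'E'
from h import *
go([.634,-.176,.12],0)
im=read_camera("wrist");cv2.imwrite("pics/w7full.png",im)
cv2.imwrite("pics/w7.png",cv2.resize(im[80:320,200:440],None,fx=2.5,fy=2.5,interpolation=cv2.INTER_CUBIC))
E
```

```text
time: 12.62
tool_pos: [0.6324, -0.1752, 0.1542]
tcp_rot: [-3.14, -0.002, 0.007]
wrist_force: [-0.6, 0.9, -1.6]
width: 0.511
grip_force: 41.1
time: 12.78
tool_pos: [0.6345, -0.1761, 0.1572]
tcp_rot: [-3.141, -0.001, 0.0]
wrist_force: [0.9, -0.7, 0.3]
width: 0.507
grip_force: 41.1
pos [ 0.6345 -0.1761  0.1572] yaw 0.001 tilt [-3.e-04  2.e-04 -1.e+00] shift cm [-0.05 -0.01  3.72] turn z 0.001
```

View pics/w7.png

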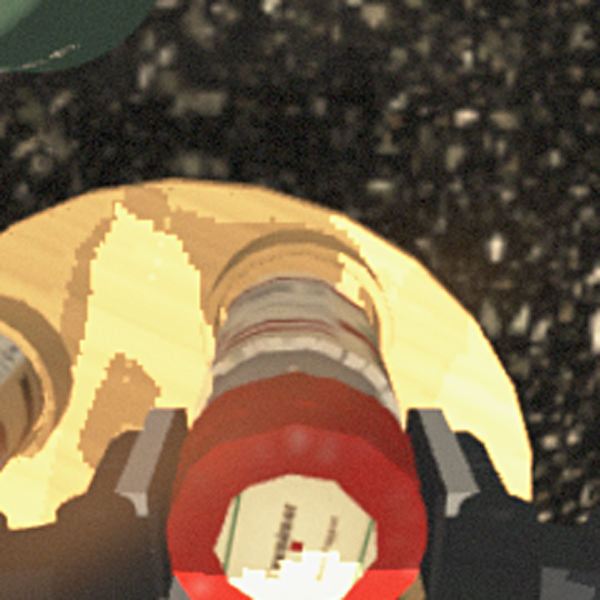

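```bash
python3 - <<'E'
from cap import *
def w(x,y,z): return hit("wrist",200+(x+.5)/2.5-.5,80+(y+.5)/2.5-.5,z).round(4)
print("front rim",w(300,247,.054),"L",w(207,315,.054),"R",w(393,315,.054))
m=camera_model("wrist");p=read_state()["tool_pos"];t=np.linspace(0,6.28,90)
q=(pj(m,np.c_[p[0]+.021*np.cos(t),p[1]+.021*np.sin(t),0*t+p[2]-.0909])-[200,80])*2.5
print("jar foot front predicted px y",q[:,1].min(),"x range",q[:,0].min(),q[:,0].max())
E
```

```text
front rim [ 0.6602 -0.1785  0.054 ] L [ 0.6389 -0.1499  0.054 ] R [ 0.639  -0.2073  0.054 ]
jar foot front predicted px y 269.09257990144255 x range 220.76834107310532 364.2293064044938
```

Comparing rim and jar foot in the same picture, they're aligned to about 2 mm. Lowering.

```bash
python3 -m crank '[[[0,0,0.5,0,0,0],[0,0,0.7,0,0,0],[0,0,0.7,0,0,0],[0,0,0.6,0,0,0],[0,0,0.5,0,0,0],[0,0,0,0,0,0]]]' && python3 -m crank '[[[0,0,0.3,0,0,0],[0,0,0.2,0,0,0],[0,0,0.1,0,0,0],[0,0,0,0,0,0],[0,0,0,0,0,0]]]'
```

```text
time: 13.33
tool_pos: [0.6336, -0.1766, 0.1248]
tcp_rot: [-3.141, 0.0, 0.005]
wrist_force: [-0.8, -0.1, -1.0]
width: 0.509
grip_force: 41.3
time: 13.75
tool_pos: [0.6349, -0.1771, 0.1211]
tcp_rot: [3.141, -0.0, 0.001]
wrist_force: [-0.8, 0.9, -0.7]
width: 0.51
grip_force: 41.3
```

```bash
python3 -m crank '[[[0,0,0,0,0,0],[0,0,0,0,0,0],[0,0,0,0,0,0],[0,0,0,0,0,0]]]' 6.2 && python3 -m crank '[[[0,0,-1,0,0,0],[0,0,-2,0,0,0],[0,0,-3,0,0,0],[0,0,-4,0,0,0],[0,0,-4,0,0,0],[0,0,-2,0,0,0],[0,0,0,0,0,0],[0,0,0,0,0,0]]]' 
python3 - <<'E'
from cap import *
p=cap(.03,[.633,-.178],"p1"); im=cv2.imread("pics/p1.png"); print(camera_model("wrist")["R"].T@-camera_model("wrist")["t"])
for g in([.609,-.064],[.534,-.233],[.4515,-.15]):
    try: cap(.03,g,"p2")
    except Exception as e: print(e)
go([.545,-.136,.27],-.44)
E
```

```text
time: 14.08
tool_pos: [0.6349, -0.177, 0.1211]
tcp_rot: [3.141, -0.0, 0.001]
wrist_force: [-0.3, -0.4, -0.8]
width: 0.73
grip_force: 0.0
time: 14.75
tool_pos: [0.636, -0.1774, 0.2846]
tcp_rot: [3.14, -0.0, 0.009]
wrist_force: [0.6, -0.9, -0.6]
width: 0.724
grip_force: 0.0
guess px [318. 197.] bbox [294 170 341 220] cap [ 0.635  -0.1774] res [-1.2 -0.8  1.2  0.9]
[ 0.70694329 -0.17778988  0.40534404]
guess px [203. 220.] bbox [184 195 232 242] cap [ 0.6097 -0.0675] res [-0.2 -1.1  0.1  1.2]
guess px [371. 288.] bbox [349 263 387 310] cap [ 0.5332 -0.2291] res [-3.4  0.5  3.4 -0.3]
guess px [295. 346.] bbox [282 325 320 342] cap [ 0.4672 -0.1576] res [ -1.1 -10.8   1.   12.6]
pos [ 0.6336 -0.1766  0.2787] yaw -0.0 tilt [-0.0037  0.0012 -1.    ] shift cm [-8.86 -4.06  0.9 ] turn z 0.44
```

```bash
python3 - <<'E'
from cap import *
im=cv2.imread("pics/top1.png");hs=cv2.cvtColor(im,cv2.COLOR_BGR2HSV)
k=cv2.inRange(hs,(8,50,110),(30,255,255));k[:130]=0;k[245:]=0;k[:,:315]=0;k[:,415:]=0
k=cv2.morphologyEx(k,cv2.MORPH_CLOSE,np.ones((9,9)));c=max(cv2.findContours(k,0,1)[0],key=cv2.contourArea)
h=cv2.convexHull(c)[:,0].astype(float)
P=np.array([hit("top",u,v,.03)[:2] for u,v in h])
s=least_squares(lambda p:np.hypot(*(P-p[:2]).T)-p[2],[.54,-.137,.132],loss="soft_l1",f_scale=.002);C=s.x[:2];print("disc",s.x.round(4),np.std(np.hypot(*(P-C).T)))
# nose: bright, grey, below disc
r=im[218:240,360:390].astype(int);k=((r.min(2)>130)&(r.max(2)-r.min(2)<50)).astype(np.uint8)
n,l,st,ce=cv2.connectedComponentsWithStats(k);i=1+st[1:,4].argmax();print(st[i],ce[i])
u,v=ce[i]+[360,218];N=hit("top",u,v,.011)[:2];d=N-C;print("nose top",N,np.hypot(*d),np.degrees(np.arctan2(d[1],d[0])))
E
python3 -m crank '[[[-2.6,-1.2,0,0,0,0.11],[-2.6,-1.2,0,0,0,0.11],[-2.4,0,0,0,0,0.11],[-1.4,0,0,0,0,0.11],[0,0,0,0,0,0],[0,0,0,0,0,0]]]' 6
python3 - <<'E'
from h import *
go([.5465,-.138,.185],-.44)
cv2.imwrite("pics/hd.png",read_camera("wrist"));print(camera_model("wrist")["R"],camera_model("wrist")["t"])
E
```

```text
disc [ 0.5419 -0.1367  0.1353] 0.002069607835960053
[  8   2  12  14 123] [14.07317073  8.34146341]
nose top [ 0.3943564  -0.16749431] 0.15072227277545355 -168.21230675806015
time: 15.45
tool_pos: [0.5467, -0.1401, 0.2796]
tcp_rot: [-3.066, 0.682, 0.003]
wrist_force: [0.3, 0.1, 1.0]
width: 0.706
grip_force: 0.0
pos [ 0.5467 -0.1401  0.2796] yaw -0.438 tilt [-1.7e-03  5.0e-04 -1.0e+00] shift cm [-0.09 -0.19  9.46] turn z 0.002
[[-4.22993661e-01 -9.06132503e-01  5.00612461e-04]
 [-8.69584540e-01  4.06087828e-01  2.80918856e-01]
 [-2.54752999e-01  1.18391571e-01 -9.59731392e-01]] [0.10396746 0.48951484 0.56347736]
```

```bash
python3 -m crank '[[[0,-0.2,2,0,0,0],[0,0,3,0,0,0],[0,0,2.5,0,0,0],[0,0,1.5,0,0,0],[0,0,0.5,0,0,0],[0,0,0,0,0,0],[0,0,0,0,0,0]]]' && python3 -m crank '[[[0,0,0,0,0,0],[0,0,0,0,0,0],[0,0,0,0,0,0],[0,0,0,0,0,0],[0,0,0,0,0,0],[0,0,0,0,0,0],[0,0,0,0,0,0]]]' 0.8 30
python3 - <<'E'
from h import *
s=read_state();print(s["torque"].round(2));go([.5465,-.138,.185],-.44)
E
```

```text
time: 16.08
tool_pos: [0.5492, -0.1389, 0.1861]
tcp_rot: [-3.066, 0.685, -0.0]
wrist_force: [-0.4, 0.5, 0.2]
width: 0.704
grip_force: 0.0
time: 16.67
tool_pos: [0.549, -0.1389, 0.1872]
tcp_rot: [3.065, -0.686, 0.003]
wrist_force: [-0.7, 0.0, 5.0]
width: 0.155
grip_force: 31.7
[-0.11  0.16 -0.02]
pos [ 0.549  -0.1389  0.1872] yaw -0.44 tilt [ 1.9e-03 -8.0e-04 -1.0e+00] shift cm [-0.27  0.02  0.22] turn z -0.0
```

```bash
python3 -m crank '[[[0,0,0,0,0,-0.01],[0,0,0,0,0,-0.02],[0,0,0,0,0,-0.03],[0,0,0,0,0,-0.03],[0,0,0,0,0,-0.03],[0,0,0,0,0,-0.03],[0,0,0,0,0,-0.03],[0,0,0,0,0,-0.03]]]' && python3 -m crank '[[[0,0,0,0,0,-0.03],[0,0,0,0,0,-0.03],[0,0,0,0,0,-0.03],[0,0,0,0,0,-0.03],[0,0,0,0,0,-0.03],[0,0,0,0,0,-0.03],[0,0,0,0,0,-0.03],[0,0,0,0,0,-0.03]]]'
```

```text
time: 17.33
tool_pos: [0.5495, -0.1377, 0.1872]
tcp_rot: [-3.119, 0.359, -0.004]
wrist_force: [0.5, 4.8, 5.8]
width: 0.159
grip_force: 31.7
time: 18.0
tool_pos: [0.5496, -0.1363, 0.1872]
tcp_rot: [-3.138, -0.017, -0.004]
wrist_force: [0.8, 9.4, 6.4]
width: 0.158
grip_force: 31.7
```

```bash
python3 -m crank '[[[0,-0.1,0,0,0,-0.03],[0,-0.1,0,0,0,-0.03],[0,-0.1,0,0,0,-0.03],[0,0,0,0,0,-0.03],[0,0,0,0,0,-0.03],[0,0,0,0,0,-0.03],[0,0,0,0,0,-0.03],[0,0,0,0,0,-0.03]]]' && python3 -m crank '[[[0,0,0,0,0,-0.03],[0,0,0,0,0,-0.03],[0,0,0,0,0,-0.03],[0,0,0,0,0,-0.03],[0,0,0,0,0,-0.03],[0,0,0,0,0,-0.03],[0,0,0,0,0,-0.03],[0,0,0,0,0,-0.03]]]'
```

```text
time: 18.67
tool_pos: [0.5494, -0.1348, 0.1872]
tcp_rot: [-3.116, -0.393, -0.005]
wrist_force: [0.6, 4.7, 5.3]
width: 0.16
grip_force: 31.8
time: 19.33
tool_pos: [0.5489, -0.1335, 0.1872]
tcp_rot: [-3.044, -0.763, -0.004]
wrist_force: [-1.7, 8.5, 7.8]
width: 0.162
grip_force: 32.0
```

```bash
python3 -m crank '[[[0.05,-0.1,0,0,0,-0.03],[0.05,-0.1,0,0,0,-0.03],[0,-0.1,0,0,0,-0.03],[0,0,0,0,0,-0.03],[0,0,0,0,0,-0.03],[0,0,0,0,0,-0.03],[0,0,0,0,0,-0.02],[0,0,0,0,0,-0.02]]]' && python3 -m crank '[[[0,0,0,0,0,-0.01],[0,0,0,0,0,0],[0,0,0,0,0,0],[0,0,0,0,0,0]]]'
python3 - <<'E'
from h import *
s=read_state();print(s["torque"].round(2));go([.5465,-.138,.185],-.44+1.274)
im=read_camera("top");cv2.imwrite("pics/t2.png",im);cv2.imwrite("pics/w9.png",read_camera("wrist"));cv2.imwrite("pics/s2.png",read_camera("side"))
np.savez("m9.npz",**camera_model("wrist"))
# stud, shaker visible in wrist?
from cap import pj
m=camera_model("wrist")
print("wrist px shaker,nose,post",pj(m,np.array([[.454,-.152,.115],[.395,-.166,.017],[.547,-.135,.2]])).round())
E
```

```text
time: 20.0
tool_pos: [0.5481, -0.1323, 0.1872]
tcp_rot: [2.945, 1.093, 0.002]
wrist_force: [-2.5, 1.3, 7.5]
width: 0.16
grip_force: 31.9
time: 20.33
tool_pos: [0.5481, -0.1322, 0.1872]
tcp_rot: [2.94, 1.107, 0.002]
wrist_force: [-1.2, 0.8, 5.8]
width: 0.159
grip_force: 31.9
[0.23 0.27 0.06]
pos [ 0.5481 -0.1322  0.1872] yaw 0.72 tilt [ 1.3e-03  4.0e-04 -1.0e+00] shift cm [-0.5   0.33  0.21] turn z -0.114
wrist px shaker,nose,post [[257. 321.]
 [252. 305.]
 [318. 298.]]
```

```bash
python3 - <<'E'
from cap import *
im=cv2.imread("pics/side1.png")
r=im[198:216,345:368].astype(int);k=((r.min(2)>110)&(r.max(2)-r.min(2)<60)).astype(np.uint8)
n,l,st,ce=cv2.connectedComponentsWithStats(k);i=1+st[1:,4].argmax();print(st[i],ce[i])
N=hit("side",*(ce[i]+[345,198]),.011)[:2]
hs=cv2.cvtColor(im,cv2.COLOR_BGR2HSV);k=cv2.inRange(hs,(8,50,100),(30,255,255));k[:178]=0;k[228:]=0;k[:,:272]=0;k[:,352:]=0
k=cv2.morphologyEx(k,cv2.MORPH_OPEN,np.ones((3,3)));c=max(cv2.findContours(k,0,1)[0],key=cv2.contourArea)
h=cv2.convexHull(c)[:,0].astype(float)
P=np.array([hit("side",u,v,.03)[:2] for u,v in h])
s=least_squares(lambda p:np.hypot(*(P-p).T)-.132,[.54,-.137],loss="soft_l1",f_scale=.003);C=s.x;print("disc",C,np.round(np.hypot(*(P-C).T),3))
d=N-C;print("nose",N,np.hypot(*d),np.degrees(np.arctan2(d[1],d[0])))
for C in([.548,-.132],):
    d=N-C;print(np.degrees(np.arctan2(d[1],d[0])))
E
```

```text
[ 3  5 13  7 80] [9.225  8.1375]
disc [ 0.54045192 -0.12568133] [0.161 0.162 0.137 0.135 0.134 0.133 0.134 0.134 0.134 0.134 0.134 0.135
 0.134 0.133 0.134 0.133 0.133 0.131 0.131 0.133 0.135 0.137 0.138 0.141
 0.158 0.163 0.149]
nose [ 0.39467589 -0.16528136] 0.15105897429490808 -164.80235598121132
-167.7530571889916
```

```bash
python3 -m crank '[[[0,0,0,0,0,-0.03],[0,0,0,0,0,-0.03],[0,0,0,0,0,-0.03],[0,0,0,0,0,-0.02],[0,0,0,0,0,-0.008],[0,0,0,0,0,0],[0,0,0,0,0,0],[0,0,0,0,0,0]]]'
python3 - <<'E'
from cap import *
s=read_state();print(s["torque"].round(2));go([.548,-.132,.185],.838)
m=camera_model("side");im=read_camera("side");cv2.imwrite("pics/s3.png",im)
K=m["camera_matrix"];pp=lambda X:(K@(m["R"]@np.array(X)+m["t"]))
for n,X in(("shaker top",[.455,-.152,.115]),("jar a top",[.606,-.057,.136])):
    q=pp(X);q=q[:2]/q[2];print(n,q.round(),"mean BGR",im[int(q[1])-2:int(q[1])+3,int(q[0])-2:int(q[0])+3].mean((0,1)).round())
hs=cv2.cvtColor(im,cv2.COLOR_BGR2HSV);k=(((hs[...,0]<8)|(hs[...,0]>172))&(hs[...,1]>130)&(hs[...,2]>60)).astype(np.uint8)
n,l,st,ce=cv2.connectedComponentsWithStats(k)
for i in range(1,n):
    if st[i,4]>30:print("red",st[i],hit("side",*ce[i],.125).round(3))
g=im.astype(int);k=((g.min(2)>90)&(g.max(2)-g.min(2)<35)).astype(np.uint8);k[:170]=0;k[235:]=0;k[:,:270]=0;k[:,:][:,375:]=0
n,l,st,ce=cv2.connectedComponentsWithStats(k)
for i in range(1,n):
    if st[i,4]>20:print("grey",st[i],ce[i].round(1))
E
```

```text
time: 21.15
tool_pos: [0.5476, -0.1318, 0.1872]
tcp_rot: [-2.869, -1.277, -0.001]
wrist_force: [-3.3, 2.7, 8.2]
width: 0.159
grip_force: 32.1
[0.44 0.46 0.05]
pos [ 0.5476 -0.1318  0.1872] yaw 0.838 tilt [ 2.0e-04  1.3e-03 -1.0e+00] shift cm [0.01 0.04 0.22] turn z -0.0
shaker top [338. 182.] mean BGR [201. 218. 230.]
jar a top [286. 186.] mean BGR [189. 223. 246.]
red [330 154  11   6  42] [ 0.494 -0.287  0.125]
red [284 162  14  12 100] [ 0.632 -0.174  0.125]
red [317 162  11   7  49] [ 0.526 -0.219  0.125]
red [279 181  15  13 106] [ 0.608 -0.058  0.125]
red [313 188  12  12 109] [ 0.495 -0.055  0.125]
grey [309 170   5  20  53] [311.5 177.2]
grey [334 178  10  11  51] [339.3 182. ]
grey [336 189   7   9  44] [339.4 193.4]
grey [290 195   3  12  30] [291.1 200.3]
grey [349 203  13   8  91] [354.6 206.5]
grey [302 225  12   8  80] [307.4 228.5]
```

```bash
python3 -c "
from workcell import *
print(finish_job())"
```

```text
the job is handed in; nothing more can be done
None
```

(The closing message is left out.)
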